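# Vent the water filter and hold the new cartridge over its housing

## Robot

A 6-joint arm with a two-finger parallel gripper is mounted at the origin on the work surface. World frame = base frame: x ahead of the robot, y to its left, z up, the work surface at z = 0. Lengths are in m, angles in degrees, forces in N, time in s.
With the tool pointing down it reaches from about 0.375 to 0.925 m from the base axis. Payload 5.7 kg.
Tool frame: the origin (TCP) lies midway between the tips of the shut fingers; the grasp point (between the pads) lies 19 mm behind it (manip.grasp_offset is the distance from the TCP to the grasp point, in m); x points along the fingers, y is the direction in which the jaws open and shut, and the axes are right-handed (so a half turn about x gives the same grasp; the last joint's range is limited). The gripper opens to 88 mm and grips with 3 to 60 N. Pads are 20 mm wide; open, the fingers measure 115 mm over their backs; the gripper's body (75 mm by 178 mm) begins 61 mm behind the grasp point.
Start: joints at [58.436, 20.558, 86.54, -0, 72.909, -6.595], TCP at [0.253, 0.544, 0.193] pointing down, gripper open.
Joint ranges: [-170.27, 170.27], [-57.76, 135], [12.27, 136.19], [-55.21, 235.2], [11.17, 155.16], [-170.74, 170.74]. Speed limits (degrees/s): [136.94, 136.94, 180, 180, 180, 180].

## Interface

Orientations are given as [roll, pitch, yaw] about the fixed x, y, z axes, in that order (R = Rz(yaw) Ry(pitch) Rx(roll)).
In Python, from workcell import manip, camera, calibration, order, nets gives the robot as it stands.
- The arm moves only by the tool move_arm, never from a script. Its argument "plan" is a list of rows, each a list of 3 entries, a list of its own where there are three numbers: the turn, a rotation vector about the tool's x, y, z in degrees, then the shift along the tool's x, y, z in cm, then the finger opening in cm, from 0 to 8.78. A call has 1 to 5 rows; each row is the pose to reach, as a shift and turn from the pose commanded when the call began, along the tool's axes at that moment; what a row does not reach only later rows make up. A row lasts 1/10 s, in which the tool goes at most 50 mm and 8.59 degrees, less where a joint would pass 70% of its speed; a pose out of reach is approached as far as the arm can. A call with a gripper value outside its range is refused whole. The fingers move at their own pace and stop on an object; "squeeze" is the grip in N (left out, the last holds). Time passes only in rows, so rows that repeat a pose let the fingers close. It gives the time, the measured TCP pose, the force and the opening at its end, in the units of the state.
- manip.observe(): the state, without advancing time (a new reading comes with each control period).
- camera(name): name is "side" or "top"; returns the picture (420x560x3 uint8, blue, green, red); there is no depth.
- calibration(name): a dict with "intrinsics" (3x3 intrinsics, pixels), "R" (3x3) and "t" (3): a world point X has camera coordinates R X + t. Camera axes: x right, y down, z forward; pixel columns grow to the right and rows downward; lengths in m; the calibration is good to about 2 mm. A picture is of the moment at which its call begins. calibration takes no time and is no camera call.
- order.hand_in(): hands the job in, once; it reports no verdict.
Trained networks look in the newest picture that a camera, given by its name, has taken for a name from the list of things; names that differ only in an ending like _2 or _b are one class to them, and where a whole thing is asked for, a point or a joint stands for the part that bears it (a point fixed in the world has none). Each returns a list of dicts, best first, with "p" (0 to 1); they miss things now and then, are a little off and sometimes report something else, mostly with a low value. They report only what shows in the picture. A call takes as long as a camera call.
- nets.boxes_of(camera, name): "point" ([x, y, z] in m, in world coordinates, good to about 4 mm: the middle of the surface that is visible of it).
- nets.outline_of(camera, name): "mask" (420x560 bool, what is visible of it).
The state is a dict: "time_s": time; "joints": joint angles; "qvel": joint speeds; "joint_efforts": joint torques, N m; "ee_pos": TCP position; "orientation": TCP orientation; "contact_force": force on the tool from outside, world axes, zero at the start; "ft_torque": the same for the moment, N m; "opening": finger opening in m.
Only numpy, scipy, OpenCV 4.12 (cv2) and the standard library are available. Lean on these libraries where they do the work, as an engineer would, in place of code of your own. Each camera call takes 0.05 s, during which the arm holds its last target. There are 200 camera calls.

## Task

Vent the water filter by pressing the round plunger between its two housings all the way down to its stop, and only then pick up the new cartridge (the one with the finned top) and carry it over the pipe to the open housing. Finish while holding it there for a seal check: upright, centred over the mouth, its two lugs in line with the two slots of the rim, its bottom about 15 mm above the rim, in the gripper alone. The cartridge must not knock against the pipe or touch the housing, and everything else on the counter stays where it is.

Things in the scene. Friction and masses are not known exactly. Their poses are not given: they have to be found in the camera images.
- cartridge_centre (a point): Centre of the new filter cartridge, on its axis 70 mm above its flat bottom (it is 140 mm tall over all). It stands loose and upright on the counter. x: along the grip fin on top, which is 14 mm thick (along y), 44 mm long (along x) and runs from 112 to 140 mm above the bottom; z: up. A half turn about z makes no difference
- housing_rim (a point): Centre of the mouth of the open filter housing, at the height of its rim, 108 mm above the counter. x: towards the slots for the lugs, which lie along +x and -x; z: up. The housing stands 105 mm to one side or the other of the plunger, its slots turned up to 0.8 rad either way from the world x axis
- housing: The same open filter housing as a whole, fixed: grey upright cup 84 mm outside and 72 mm inside diameter at the mouth; outside the rim two slots 24 mm wide, opposite one another, each between two small ears that reach 55 mm from the axis and end flush with the rim. Origin at the centre of its underside, 100 mm below the rim; axes as at the rim
- cartridge: The same new cartridge as a whole, about 0.2 to 0.45 kg: white cylinder 56 mm in diameter and 100 mm tall, then a collar 64 mm in diameter (100 to 112 mm up) with two lugs 12 mm wide that reach 46 mm from the axis along +x and -x, then the grip fin. Origin at the centre of its bottom; axes as at its centre
- plunger_top (a point): Centre of the top of the relief plunger, a flat round steel head 32 mm in diameter and 10 mm thick, on the pale block (50 x 44 mm) between the two housings; 134 mm above the counter when up; the point moves down with it
- plunger (a joint): Travel of the relief plunger: 0 when up, 0.012 m fully down at its stop; pressed straight down against a spring, 1.8 N to start and 5.4 N at the stop; it springs back when let go
- pipe: Fixed steel pipe bridge that crosses the counter between the cartridge and the filter, running along its x axis, 320 mm long, 18 mm thick, its top (a valve sleeve) 115 mm above the counter; origin on the counter below its middle
- closed_housing: Fixed filter housing of the same size but shut with a ribbed cap, 128 mm high above the counter, on the other side of the plunger from the open one; origin at the centre of its underside, 8 mm above the counter
- used_cartridge: Old cartridge, loose, leave alone: plain white cylinder 48 mm in diameter with a thin neck (24 mm in diameter), no fin, no lugs, 105 mm tall; origin at the centre of its bottom
- cup: Steel cup, loose, leave alone: 72 mm in diameter, 85 mm tall; origin at the centre of its bottom
- soap_bottle: White soap bottle with a brass-coloured pump and spout, loose, leave alone (its pump is not the plunger): 68 mm in diameter, 172 mm tall; origin at the centre of its bottom
- wrench: Steel wrench 180 mm long lying on the counter, leave alone; origin near its middle
- brush: Flat brush with a wooden handle, 200 mm long lying on the counter, leave alone; origin near its middle
- seal_ring: Black rubber sealing ring lying flat, 64 mm in diameter, 8 mm thick, leave alone; origin at its centre
- jar: Glass jar with a steel cap, leave alone: 60 mm in diameter, 80 mm tall; origin at the centre of its bottom

How it is judged (in metres and radians):
On the way, in this order (a step that is already met when the one before it is completed fails the run):
1. the relief plunger is pressed down to its stop while the cartridge still stands (value of joint plunger above 0.0105 m and height (world z) of cartridge below 0.02 m), for 0.2 s.
2. the cartridge is lifted clear of the counter (height (world z) of cartridge above 0.05 m and contact force between cartridge and the fingers above 0.5 N), for 0.2 s.
At the end, for the whole second after the job is handed in: The gripper holds the cartridge still over the open housing: its axis within 8 mm of the mouth's centre, its bottom 4 to 26 mm above the rim, tilted less than 0.12 rad, lugs within 0.14 rad of the slots, held by the fingers and not touching the housing; the plunger is up again (horizontal distance between cartridge_centre and housing_rim below 0.008 m and z of cartridge_centre in the frame of housing_rim between 0.074 and 0.096 m and angle between cartridge_centre's own z axis and vertical below 0.12 rad and angle between the x axis of cartridge_centre and the x axis of housing_rim, either way round below 0.14 rad and contact force between cartridge and the fingers above 0.5 N and contact force between cartridge and housing below 0.05 N and linear speed of cartridge below 0.02 m/s and value of joint plunger below 0.003 m); the arm keeps its last pose, push and grip.
It fails at once if the cartridge touches the open housing (contact force between cartridge and housing above 0.5 N).
It fails at once if the cartridge knocks against the pipe (contact force between cartridge and pipe above 1 N).
It fails at once if another loose thing on the counter is moved by more than 20 mm (distance of any of used_cartridge, cup, soap_bottle, wrench, brush, seal_ring, jar from where it was at the start of the episode above 0.02 m).
It also fails if it takes over 56 s, if anything falls off the work surface, if the arm or the gripper's body presses on something with over 40 N, if the wrist force passes 120 N, or if a joint passes its speed limit or range.

## Working session

There is one attempt and no reset: what is moved stays moved. The work goes in short steps, Python scripts to look and compute and a tool call to move; the robot and the scene stay as the last step left them, time stands still between calls to the robot, and variables do not carry over. Pictures are saved under pics/ and viewed, about 8 in all and at most 12, crops included, and the job is handed in when it is done.

Besides the shell and the picture viewer there is one more tool, called after "Emit:" by a JSON object that holds its "name" and its "arguments". move_arm: Moves the arm, as the interface text tells. Its arguments: {"type":"object","properties":{"plan":{"type":"array","items":{"type":"array"}},"squeeze":{"type":"number"}},"required":["plan"]}

```bash
mkdir -p pics; ls; python3 - <<'E'
from workcell import manip, camera, calibration, order, nets
import cv2,numpy as np
a=camera("side");b=camera("top")
cv2.imwrite("pics/s0.png",a);cv2.imwrite("pics/t0.png",b)
np.set_printoptions(precision=4,suppress=True)
for c in("side","top"):
    k=calibration(c);print(c,k["intrinsics"].tolist(),(-k["R"].T@k["t"]),k["R"])
    for n in("cartridge","housing","plunger","pipe","closed_housing"):
        for d in nets.boxes_of(c,n)[:2]: print(n,np.round(d["point"],4),round(d["p"],2))
print(manip.observe(),manip.grasp_offset)
E
```

```text
pics
side [[392.66934250823505, 0.0, 282.46946293321105], [0.0, 392.66934250823505, 212.44104690874127], [0.0, 0.0, 1.0]] [ 0.308  -1.0017  0.7547] [[ 0.9632 -0.2689  0.0015]
 [-0.151  -0.5454 -0.8245]
 [ 0.2225  0.7939 -0.5659]]
cartridge [0.5788 0.2701 0.0931] 0.95
housing [ 0.5249 -0.1257  0.0838] 0.84
plunger [0.5822 0.2706 0.0943] 0.21
pipe [0.5347 0.0697 0.0977] 0.68
pipe [ 0.5328 -0.1212  0.085 ] 0.26
closed_housing [ 0.556  -0.345   0.1008] 0.71
top [[421.03957466490476, 0.0, 279.37093317875093], [0.0, 421.03957466490476, 219.99181617218824], [0.0, 0.0, 1.0]] [ 0.4497 -0.0625  1.2085] [[-0.0043 -0.9999  0.0134]
 [-0.9941  0.0028 -0.1084]
 [ 0.1083 -0.0138 -0.994 ]]
cartridge [0.5746 0.274  0.1085] 0.97
housing [ 0.5459 -0.1048  0.0196] 0.71
housing [ 0.4192 -0.4286  0.0811] 0.66
plunger [ 0.5522 -0.2081  0.1341] 0.63
pipe [0.5389 0.0723 0.1101] 0.84
closed_housing [ 0.5639 -0.309   0.1248] 0.89
{'time_s': 0.6, 'joints': array([58.4366, 20.5565, 86.5402, -0.0002, 72.908 , -6.5946]), 'qvel': array([-0.0575,  0.0242,  0.0169, -0.0488, -0.058 ,  0.0067]), 'joint_efforts': array([  0.0001, -51.5044, -27.1004,   0.0676,   0.0251,  -0.    ]), 'ee_pos': array([0.2533, 0.5439, 0.1927]), 'orientation': array([ -94.7574,   89.9953, -119.7261]), 'contact_force': array([ 0.0087, -1.0672, -0.1792]), 'ft_torque': array([-0.0326, -0.014 , -0.0258]), 'opening': 0.08753813419928992} 0.0187
```

```bash
python3 - <<'E'
import cv2
t=cv2.imread("pics/t0.png");s=cv2.imread("pics/s0.png")
cv2.imwrite("pics/t0b.png",cv2.resize(t,(784,588)))
cv2.imwrite("pics/s0b.png",cv2.resize(s,(784,588)))
E
```

```text
(no output)
```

View pics/t0b.png

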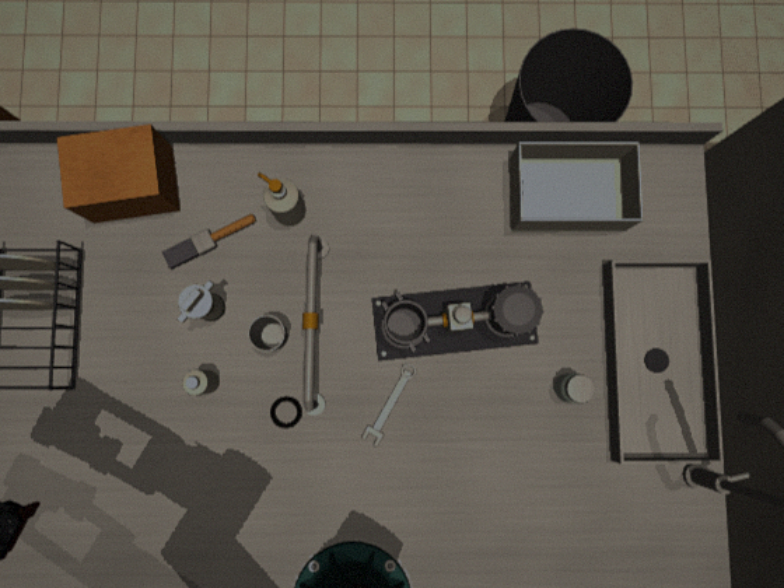

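View pics/s0b.png

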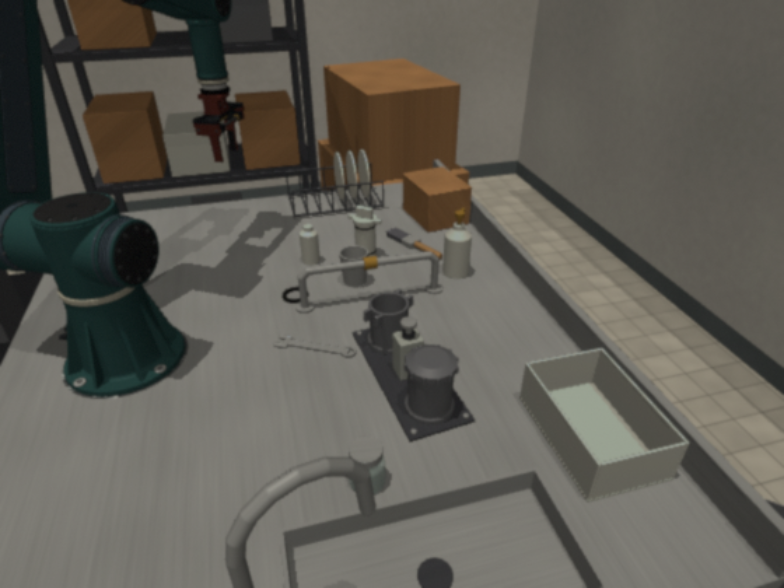

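The top view shows the cartridge at about (196,302), the open housing at (405,323), the plunger at (459,315) and the closed housing at (515,308). The pipe runs upright at column 312. The side view agrees. Next I'll zoom in on the fin and slots.

```bash
python3 - <<'E'
import cv2,numpy as np
t=cv2.imread("pics/t0.png");s=cv2.imread("pics/s0.png")
def c(i,x,y,w,h): return cv2.resize(i[y:y+h,x:x+w],(400,300),interpolation=cv2.INTER_CUBIC)
o=np.vstack([np.hstack([c(t,114,193,56,42),c(t,255,195,80,60)]),np.hstack([c(s,235,140,56,42),c(s,250,200,80,60)])])
cv2.imwrite("pics/z0.png",np.clip(o*1.6,0,255).astype('uint8'))
E
```

```text
(no output)
```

View pics/z0.png

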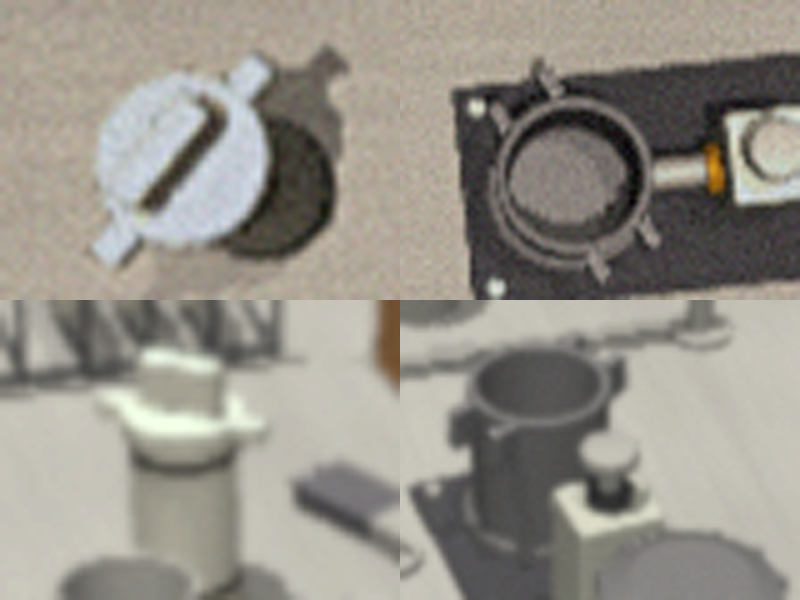

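The crops show the cartridge's collar centre and both lugs clearly (crop tips 110,247 and 257,72). They also show the rim and its four ears at (548,80), (500,118), (652,235) and (600,265). The plunger head is at (775,148). I'll project these through the calibration and cross-check with the side view.

```bash
cat >u.py <<'E'
from workcell import manip, camera, calibration, order, nets
import numpy as np,cv2
from scipy.spatial.transform import Rotation as Ro
np.set_printoptions(precision=4,suppress=True)
def ray(c,u,v):
    k=calibration(c);R=k["R"];d=R.T@np.linalg.solve(k["intrinsics"],[u,v,1]);return -R.T@k["t"],d
def onz(c,u,v,z):
    o,d=ray(c,u,v);return o+d*(z-o[2])/d[2]
def tri(p,q):
    (a,d),(b,e)=ray("top",*p),ray("side",*q)
    s=np.linalg.lstsq(np.c_[d,-e],b-a,rcond=None)[0];x,y=a+d*s[0],b+e*s[1];return (x+y)/2,np.linalg.norm(x-y)
def proj(c,X):
    k=calibration(c);p=k["intrinsics"]@(k["R"]@X+k["t"]);return p[:2]/p[2]
def tool():
    s=manip.observe();return s["ee_pos"],Ro.from_euler("xyz",s["orientation"],degrees=True)
E
python3 - <<'E'
from u import *
A=lambda x,y:(114+(x+.5)/7.143-.5,193+(y+.5)/7.143-.5)
B=lambda x,y:(255+(x-400+.5)/5-.5,195+(y+.5)/5-.5)
C=lambda x,y:(235+(x+.5)/7.143-.5,140+(y-300+.5)/7.143-.5)
D=lambda x,y:(250+(x-400+.5)/5-.5,200+(y-300+.5)/5-.5)
print("collar",onz("top",*A(184,158),.112))
l=[onz("top",*A(*p),.110) for p in((110,247),(257,72))];print("lugs",l,np.degrees(np.arctan2(*(l[1]-l[0])[1::-1])))
print("rim",onz("top",*B(575,173),.108))
l=[onz("top",*B(*p),.108) for p in((548,80),(500,118),(652,235),(600,265))];m=(l[0]+l[1]-l[2]-l[3]);print("ears",l,sum(l)/4,np.degrees(np.arctan2(m[1],m[0])))
print("plunger",onz("top",*B(775,148),.134))
print("tri rim",tri(B(575,173),D(540,388)))
print("tri plunger",tri(B(775,148),D(611,451)))
print("tri fin top",tri(A(171,143),C(182,360)))
p,r=tool();print(p,r.as_matrix())
E
```

```text
collar [0.5841 0.288  0.112 ]
lugs [array([0.5517, 0.3145, 0.11  ]), array([0.6162, 0.2629, 0.11  ])] -38.67204600615478
rim [ 0.5452 -0.1045  0.108 ]
ears [array([ 0.5945, -0.0906,  0.108 ]), array([ 0.5744, -0.0653,  0.108 ]), array([ 0.5125, -0.1446,  0.108 ]), array([ 0.4969, -0.1173,  0.108 ])] [ 0.5446 -0.1045  0.108 ] 33.62745704438969
plunger [ 0.5555 -0.2064  0.134 ]
tri rim (array([ 0.5453, -0.1047,  0.1012]), np.float64(0.0009726328829463045))
tri plunger (array([ 0.5563, -0.2073,  0.1279]), np.float64(0.0002913132362858254))
tri fin top (array([0.5848, 0.2846, 0.1383]), np.float64(0.00305145063506178))
[0.2533 0.5439 0.1927] [[-0.      0.4221  0.9065]
 [-0.0001  0.9065 -0.4221]
 [-1.     -0.0001 -0.    ]]
```

Emit:
{"name": "move_arm", "arguments": {"plan": [[[0,0,0],[-2.8,-2,2.2],0],[[0,0,0],[-2.8,-4.8,5.2],0],[[0,0,0],[-2.8,-7.6,8.2],0],[[0,0,0],[-2.8,-10.4,11.2],0],[[0,0,0],[-2.8,-13.2,14.2],0]]}}

```text
time_s: 1.1
ee_pos: [0.3266, 0.3629, 0.221]
orientation: [49.8, 90.0, 24.9]
contact_force: [-0.8, -0.0, -0.1]
opening: 0.0514
```

Emit:
{"name": "move_arm", "arguments": {"plan": [[[0,0,0],[0,-2.8,3],0],[[0,0,0],[0,-5.6,6],0],[[0,0,0],[0,-8.4,9],0],[[0,0,0],[0,-11.2,12],0],[[0,0,0],[0,-14,15],0]]}}

```text
time_s: 1.6
ee_pos: [0.4036, 0.1725, 0.221]
orientation: [36.5, 90.0, 11.5]
contact_force: [0.1, 0.1, 0.1]
opening: 0.0112
```

Emit:
{"name": "move_arm", "arguments": {"plan": [[[0,0,0],[0,-2.8,3],0],[[0,0,0],[0,-5.6,6],0],[[0,0,0],[0,-8.4,9],0],[[0,0,0],[0,-11.2,12],0],[[0,0,0],[0,-14,15],0]]}}

```text
time_s: 2.1
ee_pos: [0.4805, -0.0179, 0.221]
orientation: [21.1, 90.0, -3.9]
contact_force: [0.4, 0.2, -1.1]
opening: 0.0007
```

Emit:
{"name": "move_arm", "arguments": {"plan": [[[0,0,0],[0,-2.8,3],0],[[0,0,0],[0,-5.6,6],0],[[0,0,0],[0,-8.4,9],0],[[0,0,0],[0,-11.2,12],0],[[0,0,0],[0,-14,14.8],0]]}}

```text
time_s: 2.6
ee_pos: [0.5557, -0.2074, 0.2208]
orientation: [-2.8, 90.0, -27.7]
contact_force: [0.0, -0.3, 0.5]
opening: 0.0003
```

Emit:
{"name": "move_arm", "arguments": {"plan": [[[0,0,0],[2,0,0],0],[[0,0,0],[4,0,0],0],[[0,0,0],[6,0,0],0],[[0,0,0],[7.2,0,0],0],[[0,0,0],[7.6,0,0],0]]}}

```text
time_s: 3.1
ee_pos: [0.5543, -0.2052, 0.1435]
orientation: [-179.2, 89.9, 155.8]
contact_force: [-0.6, 0.3, -0.0]
opening: 0.0007
```

```bash
python3 - <<'E'
from u import *
s=camera("side");t=camera("top")
p,r=tool();print(p,manip.observe()["contact_force"])
c=lambda i,x,y:cv2.resize(i[y:y+75,x:x+100],(400,300),interpolation=cv2.INTER_CUBIC)
o=np.hstack([c(s,245,195),c(t,275,190)])
cv2.imwrite("pics/p1.png",np.clip(o*1.6,0,255).astype('uint8'))
E
```

```text
[ 0.555  -0.2054  0.1446] [ 0.1386 -0.1712 -0.5106]
```

View pics/p1.png

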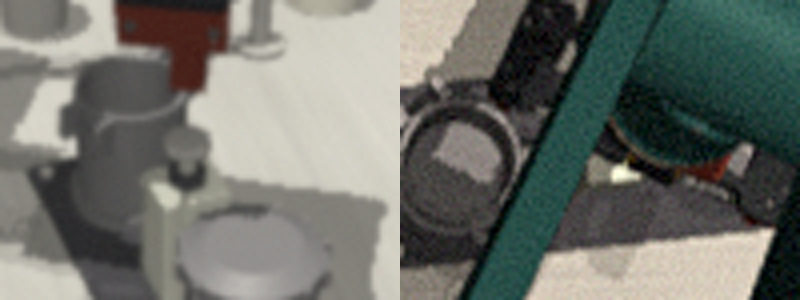

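```bash
python3 - <<'E'
from u import *
p,r=tool();print(p,r.as_matrix())
for d in(0,-.03,-.061-.0187,-.15):
    X=p+r.apply([d,0,0]);print(d,X,(proj("side",X)-[245,195])*4,(proj("top",X)-[275,190])*4+[400,0])
for X in([.5558,-.2073,.134],[.545,-.1045,.108]):print((proj("side",np.array(X))-[245,195])*4,(proj("top",np.array(X))-[275,190])*4+[400,0])
s=camera("side");cv2.imwrite("pics/p2.png",np.clip(cv2.resize(s[90:300,150:430],(784,588),interpolation=cv2.INTER_CUBIC)*1.6,0,255).astype('uint8'))
E
```

```text
[ 0.555  -0.2054  0.1446] [[-0.0006  0.422   0.9066]
 [ 0.0002  0.9066 -0.422 ]
 [-1.     -0.0001 -0.0006]]
0 [ 0.555  -0.2054  0.1446] [184.6968 117.5223] [619.0114 135.9715]
-0.03 [ 0.555  -0.2054  0.1746] [185.3746  80.0621] [625.4428 131.1437]
-0.0797 [ 0.5551 -0.2054  0.2243] [186.5488  15.168 ] [636.9485 122.5067]
-0.15 [ 0.5551 -0.2054  0.2946] [188.3286 -83.203 ] [655.3289 108.7091]
[186.4232 131.9235] [619.7348 136.3856]
[130.496   80.9324] [458.3316 157.1399]
```

View pics/p2.png

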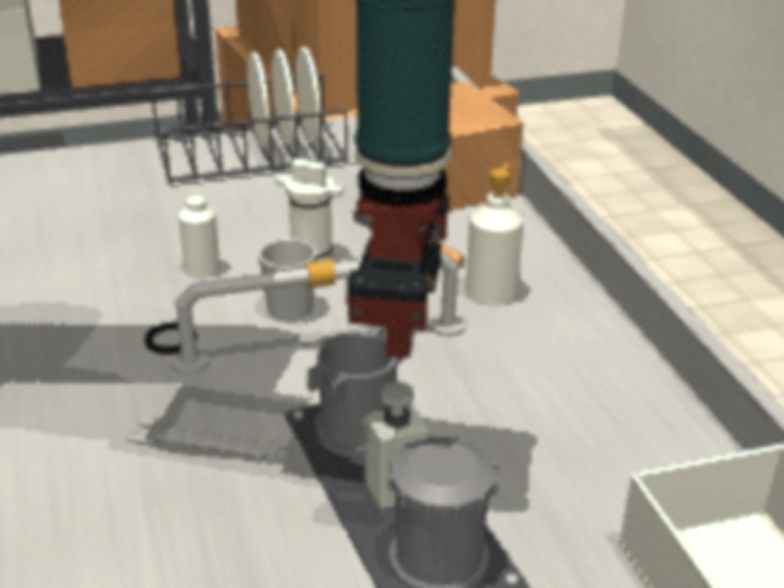

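The fingers are shut over the plunger, but in the side view the tip appears higher (292.9,215.7) than the TCP projects (291,224). I'll descend in small steps and use the contact force as the check.

Emit:
{"name": "move_arm", "arguments": {"plan": [[[0,0,0],[0.3,0,0],0],[[0,0,0],[0.6,0,0],0],[[0,0,0],[0.9,0,0],0],[[0,0,0],[1.2,0,0],0],[[0,0,0],[1.2,0,0],0]]}}

```text
time_s: 3.75
ee_pos: [0.5548, -0.2054, 0.1323]
orientation: [-171.4, 90.0, 163.7]
contact_force: [0.7, 0.3, -0.3]
opening: 0.0007
```

Emit:
{"name": "move_arm", "arguments": {"plan": [[[0,0,0],[0.3,0,0],0],[[0,0,0],[0.5,0,0],0],[[0,0,0],[0.6,0,0],0],[[0,0,0],[0.6,0,0],0],[[0,0,0],[0.6,0,0],0]]}}

```text
time_s: 4.25
ee_pos: [0.5552, -0.2056, 0.1268]
orientation: [-54.8, 90.0, -79.8]
contact_force: [-0.0, 1.2, 0.6]
opening: 0.0006
```

Emit:
{"name": "move_arm", "arguments": {"plan": [[[0,0,0],[0.3,0,0],0],[[0,0,0],[0.6,0,0],0],[[0,0,0],[0.6,0,0],0],[[0,0,0],[0.6,0,0],0]]}}

```text
time_s: 4.65
ee_pos: [0.555, -0.2055, 0.1206]
orientation: [-171.3, 90.0, 163.7]
contact_force: [-0.6, 0.6, 0.6]
opening: 0.0006
```

```bash
python3 - <<'E'
from u import *
s=camera("side");p,r=tool();print(p,(proj("side",p)-[255,195])*8,manip.observe()["contact_force"])
f=lambda i:np.clip(cv2.resize(i[195:270,255:305],(400,600),interpolation=cv2.INTER_CUBIC)*1.8,0,255).astype('uint8')
cv2.imwrite("pics/p3.png",np.hstack([f(cv2.imread("pics/s0.png")),f(s)]))
E
```

```text
[ 0.5551 -0.2056  0.1207] [288.6375 293.2256] [-0.2324 -0.5507 -0.2105]
```

View pics/p3.png

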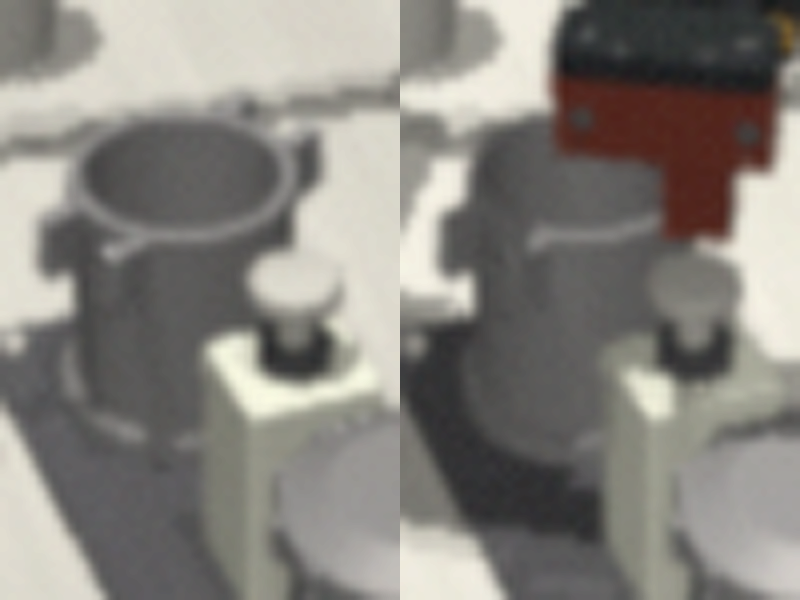

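The plunger hasn't moved. The tip (crop 700,238) is still visibly above the head (695,278), so the tool appears about 20 mm higher than its reported TCP. I'll keep descending on the force reading.

Emit:
{"name": "move_arm", "arguments": {"plan": [[[0,0,0],[0.2,0,0],0],[[0,0,0],[0.4,0,0],0],[[0,0,0],[0.6,0,0],0],[[0,0,0],[0.6,0,0],0],[[0,0,0],[0.6,0,0],0]]}}

```text
time_s: 5.2
ee_pos: [0.555, -0.2055, 0.1147]
orientation: [-155.2, 90.0, 179.8]
contact_force: [-0.0, -0.3, -0.3]
opening: 0.0004
```

```bash
cat >look.py <<'E'
from u import *
# finger-tip bottom (red) and plunger-head rows in the side view
s=camera("side").astype(int);p,r=tool();c=s[195:270,255:305]
red=(c[...,2]>c[...,1]*1.8)&(c[...,2]>25)
ys,xs=np.where(red);print("tcp",p,"proj",proj("side",p),"red lowest",195+ys.max(),255+xs[ys>=ys.max()-2].mean())
f=np.mean([manip.observe()["contact_force"]],0);print(f)
ref=cv2.imread("pics/p3raw.png")
g=np.clip(c*1.8,0,255).astype('uint8');cv2.imwrite("pics/cur.png",cv2.resize(g,(400,600),interpolation=cv2.INTER_CUBIC))
t=camera("top");cv2.imwrite("pics/curt.png",t)
for n in("plunger",):
  for d in nets.boxes_of("side",n)[:3]:print(n,d)
E
python3 look.py
```

```text
tcp [ 0.5551 -0.2056  0.1147] proj [291.0664 233.4335] red lowest 225 291.6842105263158
[-0.315   0.6385  0.9685]
plunger {'point': [0.5512, -0.2163, 0.1335], 'p': 0.47}
plunger {'point': [0.5257, -0.1302, 0.0747], 'p': 0.19}[ WARN:0@1.336] global loadsave.cpp:275 findDecoder imread_('pics/p3raw.png'): can't open/read file: check file path/integrity
```

Emit:
{"name": "move_arm", "arguments": {"plan": [[[0,0,0],[0.2,0,0],0],[[0,0,0],[0.4,0,0],0],[[0,0,0],[0.6,0,0],0],[[0,0,0],[0.6,0,0],0],[[0,0,0],[0.6,0,0],0]]}}

```text
time_s: 5.85
ee_pos: [0.555, -0.2056, 0.1087]
orientation: [-153.2, 90.0, -178.1]
contact_force: [-0.0, 0.2, 1.0]
opening: 0.0004
```

Emit:
{"name": "move_arm", "arguments": {"plan": [[[0,0,0],[0.2,0,0],0],[[0,0,0],[0.4,0,0],0],[[0,0,0],[0.4,0,0],0],[[0,0,0],[0.4,0,0],0]]}}

```text
time_s: 6.25
ee_pos: [0.555, -0.2055, 0.1047]
orientation: [-155.2, 90.0, 179.9]
contact_force: [-0.1, 0.4, 0.2]
opening: 0.0001
```

```bash
python3 look.py 2>/dev/null
```

```text
tcp [ 0.555  -0.2056  0.1047] proj [290.9859 236.3918] red lowest 228 291.5
[-0.3068  0.4848  0.1979]
```

View pics/cur.png

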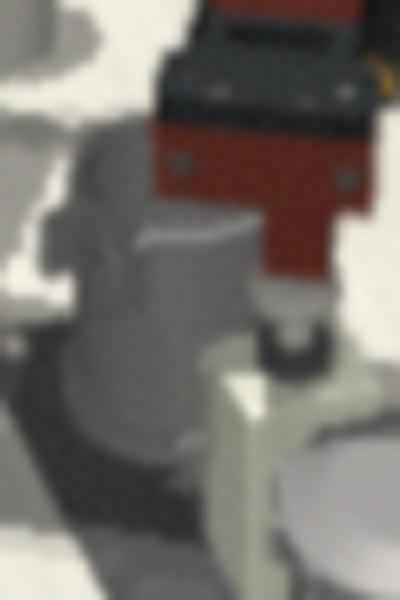

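The fingertip now covers the back of the head (crop row 280, head centre about 278), so it is almost touching. I've viewed 7 pictures.

Emit:
{"name": "move_arm", "arguments": {"plan": [[[0,0,0],[0.2,0,0],0],[[0,0,0],[0.4,0,0],0],[[0,0,0],[0.4,0,0],0],[[0,0,0],[0.4,0,0],0]]}}

```text
time_s: 6.8
ee_pos: [0.5552, -0.2057, 0.1009]
orientation: [-28.6, 90.0, -53.6]
contact_force: [-1.3, 1.0, 2.0]
opening: 0.0
```

Emit:
{"name": "move_arm", "arguments": {"plan": [[[0,0,0],[0.2,0,0],0],[[0,0,0],[0.4,0,0],0],[[0,0,0],[0.4,0,0],0],[[0,0,0],[0.4,0,0],0]]}}

```text
time_s: 7.2
ee_pos: [0.5552, -0.2056, 0.0968]
orientation: [-41.1, 90.0, -66.1]
contact_force: [0.2, -0.1, 3.3]
opening: 0.0006
```

Contact began near TCP z = 0.1015, as the camera suggested. The stop should be near 0.0895.

Emit:
{"name": "move_arm", "arguments": {"plan": [[[0,0,0],[0.2,0,0],0],[[0,0,0],[0.4,0,0],0],[[0,0,0],[0.6,0,0],0],[[0,0,0],[0.6,0,0],0],[[0,0,0],[0.6,0,0],0]]}}

```text
time_s: 7.7
ee_pos: [0.5553, -0.2057, 0.0923]
orientation: [-11.3, 89.9, -36.2]
contact_force: [-3.8, 1.0, 16.0]
opening: 0.0006
```

Emit:
{"name": "move_arm", "arguments": {"plan": [[[0,0,0],[0.2,0,0],0],[[0,0,0],[0.3,0,0],0],[[0,0,0],[0.3,0,0],0],[[0,0,0],[0.3,0,0],0],[[0,0,0],[0.3,0,0],0]]}}

```text
time_s: 8.2
ee_pos: [0.5555, -0.2057, 0.0919]
orientation: [-8.5, 89.9, -33.5]
contact_force: [-9.9, 3.9, 36.3]
opening: 0.0004
```

```bash
python3 look.py 2>/dev/null
```

```text
tcp [ 0.5554 -0.2057  0.0919] proj [291.085  240.1534] red lowest 232 291.52941176470586
[-9.4268  3.8327 37.6369]
plunger {'point': [0.5501, -0.2208, 0.1202], 'p': 0.39}
```

View pics/cur.png

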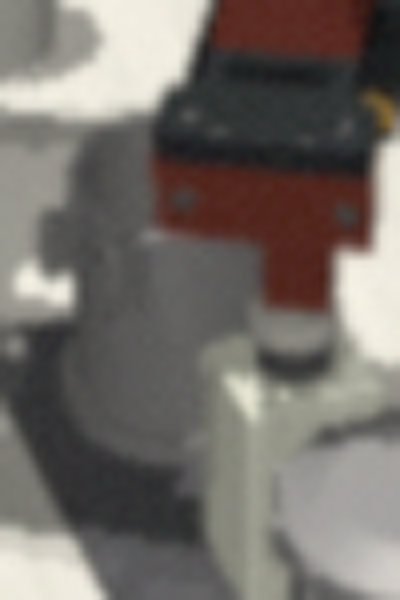

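The plunger head is down (crop row 330, network z 0.120 against 0.1335 before), with a hard stop at 37 N. So the fingertips really sit about 30 mm above the reported TCP. Now I'll rise and go to the cartridge.

Emit:
{"name": "move_arm", "arguments": {"plan": [[[0,0,0],[-1,0,0],0],[[0,0,0],[-3,0,0],0],[[0,0,0],[-6,0,0],0],[[0,0,0],[-9,0,0],0],[[0,0,0],[-10.5,0,0],0]]}}

```text
time_s: 8.85
ee_pos: [0.556, -0.206, 0.1947]
orientation: [-4.7, 89.9, -29.7]
contact_force: [0.9, 0.0, -0.0]
opening: 0.0005
```

Emit:
{"name": "move_arm", "arguments": {"plan": [[[0,0,0],[0,4,-1.6],3.2],[[0,0,0],[0,8,-3.2],3.2],[[0,0,0],[0,12,-4.8],3.2],[[0,0,0],[0,16,-6.4],3.2],[[0,0,0],[0,20,-8],3.2]]}}

```text
time_s: 9.35
ee_pos: [0.5665, 0.0111, 0.192]
orientation: [-152.7, 89.9, -177.7]
contact_force: [0.1, -0.1, -0.6]
opening: 0.0317
```

Emit:
{"name": "move_arm", "arguments": {"plan": [[[0,0,0],[0,4,-1.6],3.2],[[0,0,0],[0,8,-3.2],3.2],[[0,0,0],[0,12,-4.8],3.2],[[0,0,0],[0,16,-6.4],3.2],[[0,0,0],[0,20,-8],3.2]]}}

```text
time_s: 9.85
ee_pos: [0.5784, 0.2263, 0.1919]
orientation: [-129.9, 89.9, -154.9]
contact_force: [0.7, 0.0, 0.2]
opening: 0.0322
```

Emit:
{"name": "move_arm", "arguments": {"plan": [[[4,0,0],[0,2,-0.7],3.2],[[8,0,0],[0,4,-1.5],3.2],[[12,0,0],[0,6,-2.25],3.2],[[13.7,0,0],[0,6,-2.25],3.2],[[13.7,0,0],[0,6,-2.25],3.2]]}}

```text
time_s: 10.35
ee_pos: [0.5833, 0.2882, 0.1918]
orientation: [-99.8, 89.9, -138.4]
contact_force: [-0.3, 0.3, -0.2]
opening: 0.0317
```

```bash
python3 - <<'E'
from u import *
s=camera("side");t=camera("top");p,r=tool();print(p,r.as_matrix(),manip.observe()["opening"])
for d in nets.boxes_of("side","plunger")[:2]:print(d)
A=lambda x,y:(114+(x+.5)/7.143-.5,193+(y+.5)/7.143-.5)
print("fin top, z=.14:",onz("top",*A(171,143),.14))
f=lambda i,x,y:np.clip(cv2.resize(i[y:y+100,x:x+66],(396,600),interpolation=cv2.INTER_CUBIC)*1.7,0,255).astype('uint8')
print((proj("side",p+[0,0,.03])-[227,100])*6,(proj("top",p+[0,0,.03])-[110,165])*6)
cv2.imwrite("pics/g1.png",np.hstack([f(s,227,100),f(t,110,165)]))
E
```

```text
[0.5836 0.2874 0.1923] [[-0.0009  0.6242  0.7812]
 [-0.0009  0.7812 -0.6242]
 [-1.     -0.0013 -0.0001]] 0.03169093137747808
{'point': [0.5509, -0.2165, 0.133], 'p': 0.5}
fin top, z=.14: [0.5861 0.2838 0.14  ]
[193.3815 154.9631] [ 88.2076 265.542 ]
```

View pics/g1.png

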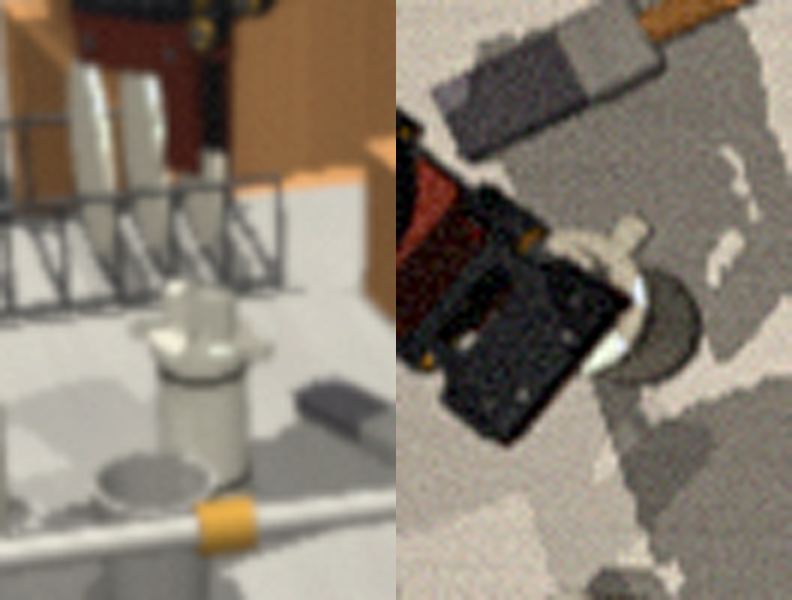

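The plunger is back up (0.133). The tips bracket the fin in the side view, at about (183,170) and (210,150), which agrees with the 30 mm tool offset. Descending over the fin.

Emit:
{"name": "move_arm", "arguments": {"plan": [[[0,0,0],[2.5,0,0.2],3.2],[[0,0,0],[5,0,0.2],3.2],[[0,0,0],[7.5,0,0.2],3.2],[[0,0,0],[9,0,0.2],3.2],[[0,0,0],[9.5,0,0.2],3.2]]}}

```text
time_s: 11.0
ee_pos: [0.5843, 0.286, 0.096]
orientation: [-118.2, 89.8, -156.9]
contact_force: [-0.8, -0.2, 1.0]
opening: 0.0322
```

Emit:
{"name": "move_arm", "arguments": {"plan": [[[0,0,0],[0.3,0,0],3.2],[[0,0,0],[0.6,0,0],3.2],[[0,0,0],[0.6,0,0],3.2],[[0,0,0],[0.6,0,0],3.2]]}}

```text
time_s: 11.4
ee_pos: [0.586, 0.2874, 0.0926]
orientation: [55.3, 89.9, 16.7]
contact_force: [-0.2, 0.1, -0.1]
opening: 0.0319
```

Emit:
{"name": "move_arm", "arguments": {"plan": [[[0,0,0],[0.2,0,0],3.2],[[0,0,0],[0.4,0,0],3.2],[[0,0,0],[0.4,0,0],3.2],[[0,0,0],[0.4,0,0],3.2]]}}

```text
time_s: 11.8
ee_pos: [0.5853, 0.2872, 0.0876]
orientation: [-107.1, 90.0, -145.7]
contact_force: [1.0, 0.1, -0.5]
opening: 0.032
```

Emit:
{"name": "move_arm", "arguments": {"plan": [[[0,0,0],[0.2,0,0],3.2],[[0,0,0],[0.2,0,0],2.4],[[0,0,0],[0.2,0,0],1.6],[[0,0,0],[0.2,0,0],0.8],[[0,0,0],[0.2,0,0],0.5]], "squeeze": 40}}

```text
time_s: 12.3
ee_pos: [0.5852, 0.2871, 0.0856]
orientation: [-103.6, 90.0, -142.2]
contact_force: [-0.9, 0.1, -0.1]
opening: 0.0136
```

Emit:
{"name": "move_arm", "arguments": {"plan": [[[0,0,0],[0,0,0],0.5],[[0,0,0],[0,0,0],0.5],[[0,0,0],[0,0,0],0.5],[[0,0,0],[0,0,0],0.5]]}}

```text
time_s: 12.7
ee_pos: [0.5852, 0.2871, 0.0856]
orientation: [-105.4, 90.0, -144.0]
contact_force: [-0.5, -0.4, -1.2]
opening: 0.014
```

Gripped at 14 mm, which is the fin's thickness. Lifting.

Emit:
{"name": "move_arm", "arguments": {"plan": [[[0,0,0],[-1,0,0],0.5],[[0,0,0],[-3,0,0],0.5],[[0,0,0],[-5,0,0],0.5],[[0,0,0],[-7,0,0],0.5],[[0,0,0],[-9,0,0],0.5]]}}

```text
time_s: 13.2
ee_pos: [0.5852, 0.2873, 0.1769]
orientation: [-154.3, 90.0, 167.1]
contact_force: [0.0, 0.5, -3.7]
opening: 0.014
```

Emit:
{"name": "move_arm", "arguments": {"plan": [[[0,0,0],[-2,0,0],0.5],[[0,0,0],[-4,0,0],0.5],[[0,0,0],[-6,0,0],0.5],[[0,0,0],[-7,0,0],0.5],[[0,0,0],[-7,0,0],0.5]]}}

```text
time_s: 13.7
ee_pos: [0.5863, 0.2877, 0.2476]
orientation: [59.3, 89.8, 20.6]
contact_force: [1.1, 0.7, -3.7]
opening: 0.0139
```

```bash
python3 - <<'E'
from u import *
s=camera("side");t=camera("top");o=manip.observe();p,r=tool();print(p,r.as_matrix(),o["opening"],o["contact_force"],o["joints"])
cv2.imwrite("pics/l_s.png",s);cv2.imwrite("pics/l_t.png",t)
for c in("side","top"):
  for d in nets.boxes_of(c,"cartridge")[:2]:print(c,d)
E
```

```text
[0.5849 0.2871 0.2451] [[-0.001   0.6249  0.7807]
 [-0.0003  0.7807 -0.6249]
 [-1.     -0.0009 -0.0006]] 0.013659331530137936 [ 0.0859  0.3244 -3.7996] [ 20.0726  22.6819  75.6711   0.0013  81.7057 -31.2562]
side {'point': [0.5752, 0.2682, 0.2353], 'p': 0.6}
top {'point': [0.5923, 0.2635, 0.2648], 'p': 0.71}
```

The cartridge is lifted and weighs about 0.38 kg. Carrying it over at about 0.16 m bottom height.

Emit:
{"name": "move_arm", "arguments": {"plan": [[[0,0,0],[0,-0.8,0.5],0.5],[[0,0,0],[0,-2.4,1.55],0.5],[[0,0,0],[0,-4.8,3.1],0.5],[[0,0,0],[0,-7.2,4.65],0.5],[[0,0,0],[0,-9.6,6.2],0.5]]}}

```text
time_s: 14.4
ee_pos: [0.573, 0.1709, 0.2454]
orientation: [-90.1, 89.9, -128.7]
contact_force: [0.4, 0.7, -4.1]
opening: 0.0138
```

Emit:
{"name": "move_arm", "arguments": {"plan": [[[0,0,0],[0,-2.4,1.55],0.5],[[0,0,0],[0,-4.8,3.1],0.5],[[0,0,0],[0,-7.2,4.65],0.5],[[0,0,0],[0,-9.6,6.2],0.5],[[0,0,0],[0,-12,7.75],0.5]]}}

```text
time_s: 14.9
ee_pos: [0.5582, 0.0288, 0.2456]
orientation: [-93.3, 89.9, -132.0]
contact_force: [-0.9, 0.2, -4.0]
opening: 0.0137
```

Emit:
{"name": "move_arm", "arguments": {"plan": [[[0,0,0],[0,-2.8,1.8],0.5],[[0,0,0],[0,-5.8,3.75],0.5],[[0,0,0],[0,-8.6,5.55],0.5],[[0,0,0],[0,-10.6,6.85],0.5],[[0,0,0],[0,-11.5,7.4],0.5]]}}

```text
time_s: 15.4
ee_pos: [0.544, -0.1078, 0.2456]
orientation: [-82.8, 89.9, -121.7]
contact_force: [-0.5, -0.2, -3.5]
opening: 0.0139
```

Emit:
{"name": "move_arm", "arguments": {"plan": [[[-4,0,0],[0,0,0],0.5],[[-12,0,0],[0,0,0],0.5],[[-20,0,0],[0,0,0],0.5],[[-28,0,0],[0,0,0],0.5],[[-36,0,0],[0,0,0],0.5]]}}

```text
time_s: 15.9
ee_pos: [0.5446, -0.1044, 0.2456]
orientation: [153.1, 90.0, 150.8]
contact_force: [0.4, -0.7, -4.2]
opening: 0.0133
```

Emit:
{"name": "move_arm", "arguments": {"plan": [[[-8,0,0],[0,0,0],0.5],[[-16,0,0],[0,0,0],0.5],[[-24,0,0],[0,0,0],0.5],[[-32,0,0],[0,0,0],0.5],[[-36.3,0,0],[0,0,0],0.5]]}}

```text
time_s: 16.4
ee_pos: [0.5445, -0.1044, 0.2456]
orientation: [120.5, 90.0, 154.4]
contact_force: [0.6, 0.1, -4.0]
opening: 0.0136
```

```bash
cat >look2.py <<'E'
from u import *
import sys
s=camera("side");t=camera("top");o=manip.observe();p,r=tool();print(p,r.as_matrix(),o["opening"],o["contact_force"],o["joints"])
f=lambda i,x,y:np.clip(cv2.resize(i[y:y+105,x:x+70],(400,600),interpolation=cv2.INTER_CUBIC)*1.7,0,255).astype('uint8')
cv2.imwrite(f"pics/{sys.argv[1]}s.png",s);cv2.imwrite(f"pics/{sys.argv[1]}t.png",t)
cv2.imwrite(f"pics/{sys.argv[1]}.png",np.hstack([f(s,245,140),f(t,255,175)]))
E
python3 look2.py h1
```

```text
[ 0.5446 -0.1044  0.2456] [[-0.0006 -0.5544  0.8323]
 [ 0.0003  0.8323  0.5544]
 [-1.      0.0006 -0.0004]] 0.013866969290048492 [ 0.4473 -0.9075 -3.7407] [ -17.9903   14.2781   88.0061    0.0031   77.7547 -141.6584]
```

View pics/h1.png

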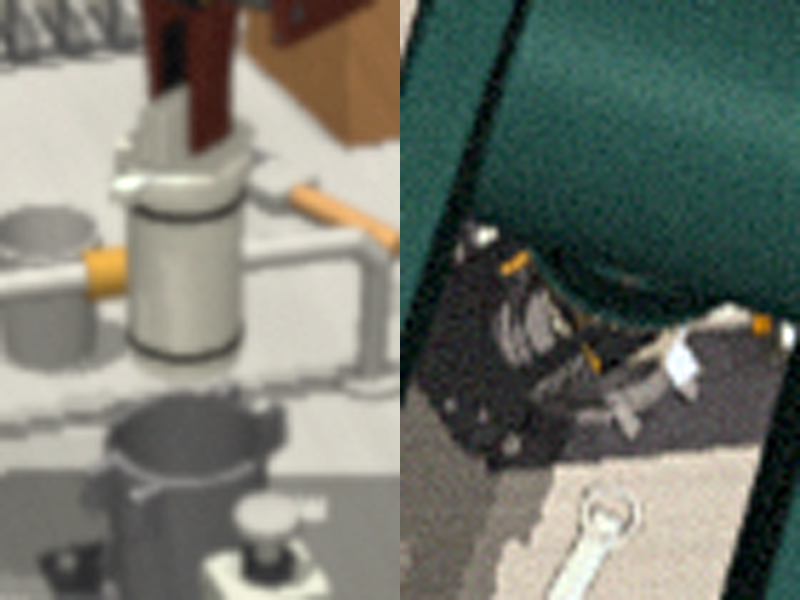

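The cartridge hangs upright over the housing, with its axis at crop column 186 and the rim centre at about 187. One lug shows in the top view at (685,358). I'll compare these with the projections.

```bash
python3 - <<'E'
from u import *
s=cv2.imread("pics/h1s.png");p,r=tool();zb=p[2]-.0856
S=lambda X:(proj("side",np.array(X))-[245,140])*5.714
T=lambda X:(proj("top",np.array(X))-[255,175])*5.714+[400,0]
ax=p[:2];d=r.as_matrix()[:2,2]
print("bottom z",zb,"axis mid side",S([*ax,zb+.05]),S([*ax,zb+.1]),"rim",S([.545,-.1045,.108]))
print("bottom rim front",S([*(ax+.028*np.array([-.27,-.963])),zb]))
for sg in(-1,1):
    for q in(.032,.046): print("lug",sg,q,"side",S([*(ax+sg*q*d),zb+.110]),"top",T([*(ax+sg*q*d),zb+.112]))
# white cartridge edges in the side picture, per row
g=s.astype(int).sum(2)
for y in range(180,200,4):
    row=g[y,255:300]; print(y,row[::1].tolist())
E
```

```text
bottom z 0.15999519137266177 axis mid side [184.4183 254.9419] [183.7739 162.1257] rim [186.4136 429.8819]
bottom rim front [184.3444 374.4415]
lug -1 0.032 side [137.08   167.7869] top [659.0049 342.6823]
lug -1 0.046 side [116.1298 178.9596] top [679.1844 372.4405]
lug 1 0.032 side [228.4426 119.0631] top [567.3843 207.5716]
lug 1 0.046 side [247.5156 108.8914] top [547.4787 178.2172]
180 [267, 260, 257, 251, 246, 246, 287, 349, 376, 379, 382, 352, 266, 239, 248, 262, 269, 272, 276, 274, 274, 273, 275, 274, 278, 280, 279, 272, 270, 265, 259, 252, 285, 351, 362, 361, 362, 366, 372, 378, 380, 373, 367, 365, 356]
184 [277, 290, 298, 280, 265, 279, 282, 286, 297, 300, 299, 283, 242, 234, 247, 259, 271, 281, 292, 293, 294, 297, 295, 286, 284, 281, 277, 273, 267, 260, 245, 249, 292, 342, 350, 341, 332, 320, 312, 304, 295, 288, 279, 270, 260]
188 [375, 369, 367, 358, 332, 268, 244, 245, 240, 237, 232, 227, 221, 234, 249, 259, 267, 275, 287, 306, 313, 309, 303, 295, 289, 286, 278, 274, 267, 256, 243, 243, 285, 336, 353, 360, 368, 368, 366, 364, 368, 371, 375, 374, 376]
192 [212, 207, 201, 199, 178, 154, 170, 217, 248, 265, 277, 282, 254, 245, 272, 279, 275, 282, 290, 306, 313, 312, 306, 298, 288, 284, 278, 271, 264, 255, 242, 244, 292, 347, 362, 365, 363, 364, 368, 365, 365, 364, 367, 367, 370]
196 [213, 211, 207, 201, 191, 178, 187, 235, 269, 276, 292, 305, 250, 239, 272, 284, 275, 279, 285, 294, 307, 310, 306, 300, 290, 282, 277, 271, 264, 253, 242, 227, 255, 338, 364, 362, 363, 363, 365, 364, 362, 363, 360, 361, 365]
```

```bash
python3 - <<'E'
from u import *
t=cv2.imread("pics/h1t.png");t0=cv2.imread("pics/t0.png");s=cv2.imread("pics/h1s.png");p,r=tool();zb=p[2]-.0856
d=r.as_matrix()[:2,2];n=np.array([-d[1],d[0]])
def view(cam,img,x,y,w,h,k,polys):
    im=np.clip(cv2.resize(img[y:y+h,x:x+w],(w*k,h*k),interpolation=cv2.INTER_CUBIC)*1.8,0,255).astype('uint8')
    for P,c in polys:
        q=np.array([(proj(cam,np.array(X))-[x,y]+.5)*k for X in P]).astype(int);cv2.polylines(im,[q],True,c,1)
    return im
ax=p[:2];R=np.array([.545,-.1045]);a=np.radians(33.7);e=np.array([np.cos(a),np.sin(a)]);m=np.array([-e[1],e[0]])
th=np.linspace(0,2*np.pi,40)
lug=lambda sg,z:[[*(ax+sg*u*d+v*n),zb+z] for u,v in((.030,-.006),(.046,-.006),(.046,.006),(.030,.006))]
slot=lambda sg:[[*(R+sg*u*e+v*m),.108] for u,v in((.042,-.012),(.055,-.012),(.055,.012),(.042,.012))]
circ=lambda c,rr,z:[[*(c+rr*np.array([np.cos(b),np.sin(b)])),z] for b in th]
G,B,Y=(0,255,0),(255,80,0),(0,255,255)
hs=[(slot(-1),B),(slot(1),B),(circ(R,.042,.108),B)]
cs=[(lug(-1,.112),G),(lug(1,.112),G),(circ(ax,.028,zb),Y),(circ(ax,.032,zb+.112),G)]
o=np.hstack([view("top",t0,265,204,50,50,8,hs),view("top",t,265,204,50,50,8,hs+cs[:1])])
o2=np.hstack([view("side",cv2.imread("pics/s0.png"),255,150,80,40,5,hs)*0+0,view("side",s,255,150,80,40,5,cs)])
o3=np.hstack([view("side",cv2.imread("pics/s0.png"),255,205,80,40,5,hs),view("side",s,255,150,80,40,5,cs)])
cv2.imwrite("pics/v.png",np.vstack([o,o3]))
E
```

```text
(no output)
```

View pics/v.png

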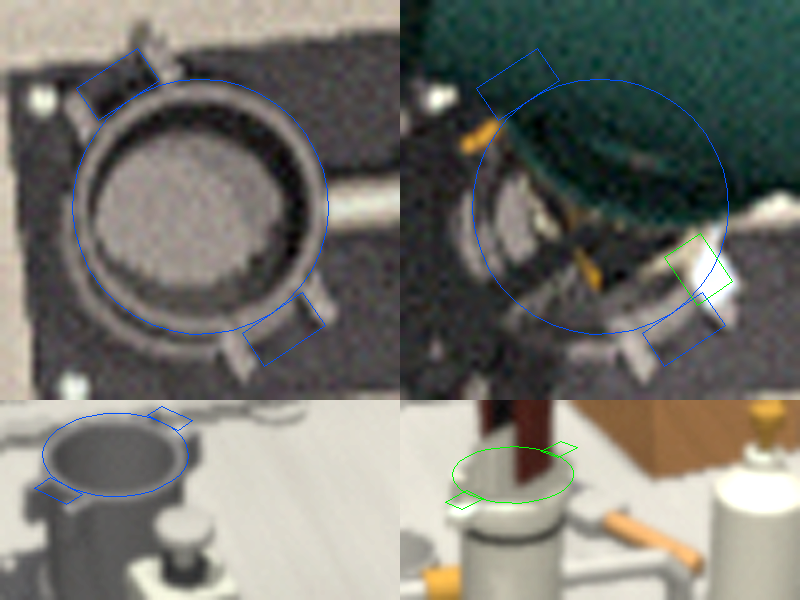

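The overlays fit. The slot outline sits between the ears in the top view, and the lug outline lies within about 1 px (2 mm) of the lug seen. I'll nudge 1 mm and descend to a 16 mm gap.

Emit:
{"name": "move_arm", "arguments": {"plan": [[[0,0,0],[0.8,0,0.1],0.5],[[0,0,0],[1.8,0,0.1],0.5],[[0,0,0],[2.8,0,0.1],0.5],[[0,0,0],[3.4,0,0.1],0.5],[[0,0,0],[3.6,0,0.1],0.5]]}}

```text
time_s: 17.0
ee_pos: [0.5452, -0.1038, 0.2083]
orientation: [130.2, 89.9, 163.8]
contact_force: [-0.6, 0.5, -2.8]
opening: 0.0138
```

Emit:
{"name": "move_arm", "arguments": {"plan": [[[0,0,0],[0,0,0],0.5],[[0,0,0],[0,0,0],0.5],[[0,0,0],[0,0,0],0.5],[[0,0,0],[0,0,0],0.5],[[0,0,0],[0,0,0],0.5]]}}

```text
time_s: 17.5
ee_pos: [0.5463, -0.1041, 0.21]
orientation: [-61.6, 90.0, -27.9]
contact_force: [-0.5, 0.5, -2.6]
opening: 0.0134
```

```bash
python3 - <<'E'
from u import *
s=camera("side");t=camera("top");o=manip.observe();p,r=tool();zb=p[2]-.0856
print(p,r.as_matrix()[:2,2],zb,o["opening"],o["contact_force"])
for d in nets.boxes_of("side","plunger")[:1]:print(d)
ax=p[:2];R=np.array([.545,-.1045]);th=np.linspace(0,2*np.pi,40)
circ=lambda c,rr,z:[[*(c+rr*np.array([np.cos(b),np.sin(b)])),z] for b in th]
def view(cam,img,x,y,w,h,k,polys):
    im=np.clip(cv2.resize(img[y:y+h,x:x+w],(w*k,h*k),interpolation=cv2.INTER_CUBIC)*1.8,0,255).astype('uint8')
    for P,c in polys:
        q=np.array([(proj(cam,np.array(X))-[x,y]+.5)*k for X in P]).astype(int);cv2.polylines(im,[q],True,c,1)
    return im
a=view("side",s,255,160,50,75,8,[]);b=view("side",s,255,160,50,75,8,[(circ(R,.042,.108),(255,80,0)),(circ(ax,.028,zb),(0,200,200)),(circ(ax,.032,zb+.112),(0,255,0))])
cv2.imwrite("pics/f.png",np.hstack([a,b]))
E
```

```text
[ 0.5462 -0.1041  0.21  ] [0.8326 0.5538] 0.12435397039047787 0.01401863233717134 [-0.5204 -0.5946 -3.8524]
{'point': [0.552, -0.2146, 0.1353], 'p': 0.65}
```

View pics/f.png

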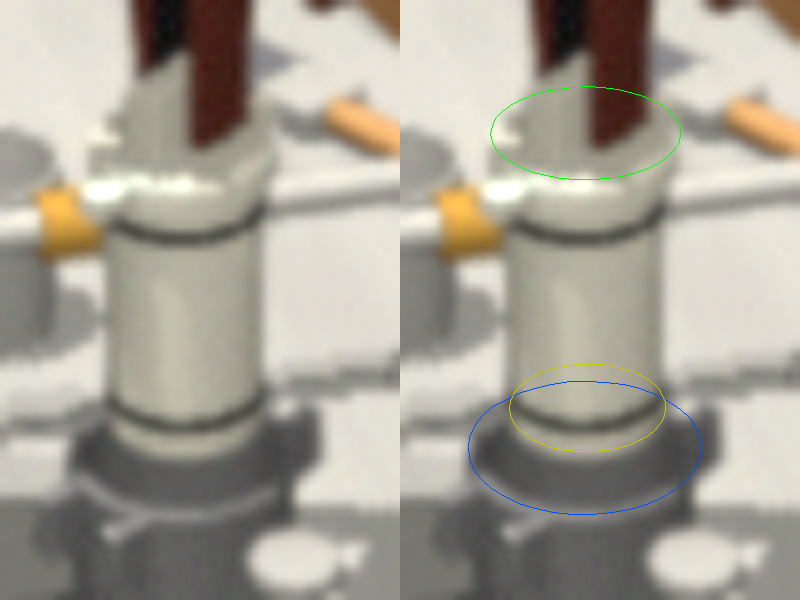

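The gap and centring fit the rim within about 3 mm, the cartridge is upright and still, and the plunger reads up (0.135). Handing in.

```bash
python3 -c "
from workcell import order;print(order.hand_in())"
```

```text
the job is handed in; nothing more can be done
None
```

I pressed the plunger down to its stop, then carried the cartridge over the pipe to the open housing and handed in at about 17.5 s. `order.hand_in()` gave no verdict, so the result isn't confirmed.

**Plunger:** The press ended on a hard stop at about 37 N, and the network put the head at 0.120 m, against about 0.134 m when up. After release it read 0.133 m, and 0.135 m at the end.

**Cartridge:** I gripped it by the fin (opening 14 mm, about 3.8 N of weight) and lifted it clear of the counter. On the way over, its bottom stayed about 0.16 m above the counter.

**Last checks:**
- **Height:** the bottom is about 16 mm above the rim by the arm's reading, and about 13–14 mm by the side view.
- **Centring:** the arm puts the axis within about 1.5 mm of the mouth. The pictures suggest up to 3–4 mm, inside the 8 mm limit.
- **Lugs:** they match the slots to within about 2° by tool yaw. One lug looked about 2 mm off in the top view.
- **Upright and free:** it stands upright, and I saw no sign of contact with the housing or pipe.
- **Other things on the counter:** I didn't measure whether they moved. The path stayed above them.

**Disagreements:**
- **Tool height:** the fingertips were really about 30 mm higher than the reported TCP. I found this from the side view and the plunger contact, and set the grasp and final heights by it.
- **Side camera:** it reads heights about 6 mm low on the rim and plunger.

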